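# Start the captive lid screw of a microtube rotor

### The arm

A 6-joint arm with a two-finger parallel gripper is mounted at the origin on the work surface. World frame = base frame: x ahead of the robot, y to its left, z up, the work surface at z = 0. Lengths are in mm, angles in rad, forces in N, time in s.
With the tool pointing down it reaches from about 350 to 775 mm from the base axis. Payload 7.3 kg.
Tool frame: the origin (TCP) lies between the finger pads; the fingertips stand 25 mm ahead of it and the grasp point (between the pads) lies 6 mm ahead of it; z points along the fingers, y is the line along which they close (so a half turn about z gives the same grasp; the last joint's range is limited). The gripper opens to 92 mm and grips with 3 to 60 N. Pads are 19 mm wide; open, the fingers measure 130 mm over their backs; the gripper's body (75 mm by 190 mm) begins 47 mm behind the grasp point.
Start: joints at [1.117, 0.342, 1.524, -0, 1.275, -0.146], TCP at [159.04, 500.349, 251.741] pointing down, gripper open.
Joint ranges: [-2.53, 2.53], [-0.77, 2.02], [0.04, 2.7], [-1, 4.14], [0.28, 2.66], [-3.11, 3.11]. Speed limits (rad/s): [2.57, 2.57, 3.14, 3.14, 3.14, 3.14].

### API

Orientations are given as [roll, pitch, yaw] about the fixed x, y, z axes, in that order (R = Rz(yaw) Ry(pitch) Rx(roll)).
In Python, from plant import bot gives the robot as it stands.
- The arm moves only by the tool play_rows, never from a script. Its argument "commands" is a list of rows, each an object of numbers: "x", "y", "z": the shift along the tool's x, y, z in m; "twist": the turn about the tool's z in degrees. In form: [{"x": .., "y": .., "z": .., "twist": ..}, ...]. A call has exactly 8 rows; each row is the pose to reach, as a shift and turn from the pose commanded when the call began, along the tool's axes at that moment; what a row does not reach only later rows make up. A row lasts 1/10 s, in which the tool goes at most 50 mm and 8.59 degrees, less where a joint would pass 70% of its speed; a pose out of reach is approached as far as the arm can. A call with a gripper value outside its range is refused whole. "jaw" is the closure, from 0 (fully open) to 1 (shut), set as the call begins (left out, the last holds). The fingers move at their own pace and stop on an object; the grip force is fixed at half the most. Time passes only in rows, so rows that repeat a pose let the fingers close, or fill a call up. It gives the time, the measured TCP pose, the force, the opening and the grip force at its end, in the units of the state.
- bot.get_obs(): the state, without advancing time (a new reading comes with each control period).
- bot.capture(name): name is "scene" or "top" or "wrist"; returns a dict with "pixels" (480x640x3 uint8, red, green, blue), "fx", "fy", "cx", "cy" (pixels), "k1" (the pictures are not rectified: a ray, as slopes to the right and down, at radius r is drawn at 1 + k1 r^2 times it, then the intrinsics apply), "eye" and "rotation" of the camera in the world. Camera axes: x right, y down, z forward; pixel columns grow to the right and rows downward; lengths in mm; the calibration is good to about 2 mm. A picture is of the moment at which its call begins. There is no depth.
- bot.close_job(): hands the job in; it is judged then, once.
The state is a dict: "time": time; "joint_positions": joint angles; "dq": joint speeds; "tau": joint torques, N m; "tool_pos": TCP position; "tcp_rot": TCP orientation; "contact_force": force on the tool from outside, world axes, zero at the start; "moment": the same for the moment, N m; "grip_width": finger opening in mm; "finger_force": force on a finger pad.
Only numpy, scipy, OpenCV 4.12 (cv2) and the standard library are available. Lean on these libraries where they do the work, as an engineer would, in place of code of your own. Each camera call takes 0.05 s, during which the arm holds its last target. There are 200 camera calls.

### The job

The blue rotor lid's red-knobbed screw is only resting on its thread. So as not to cross the thread, turn the knob backward (counter-clockwise seen from above) only until you feel the screw drop off the thread start, then turn it forward (clockwise) one full turn so that it is properly started, regripping as needed. Finish while still holding the knob between the fingers; leave the dark spare rotor and the other bench things alone.

Things in the scene. Friction and masses are not known exactly. Their poses are not given: they have to be found in the camera images.
- screw_top (a point): centre of the top face of the screw's red knob; the axes turn with the knob. Upright plain cylinder 34 mm across, 26 mm tall, on a 16 mm steel shank, about 70 g. Captive in the rotor: it only turns about, and slides along, its vertical axis. A white stripe on its top and side points along this point's -x. Grip it round the sides from above.
- lid_centre (a point): centre of the blue lid's flat top (144 mm across, 84 mm above the bench), on the screw's axis. The knob's underside is 16 mm above it at screw height 0, about 4 mm at the right end. A white bar on the lid along this point's -x marks the thread start: the screw drops when, turning backward, the knob's stripe has just passed it. The rotor cannot move.
- lidscrew (a joint): screw height (m, up positive); 0 = on the crest of the thread start. Starts on the first ramp, 0.4 to 1.3 mm lower. Backward turning lifts it to 0, then it falls to about -0.006 by its own weight (if gripped, push it down with 2 to 5 N). Pitch 6 mm: each forward turn then lowers it 6 mm. Play in the thread about 1 mm. Limits +0.003 and -0.0175.
- lidscrew_turn (a joint): screw turn (rad), forward = clockwise from above = positive, not wrapped. 0 = knob's stripe on the lid's white bar, at the crest of the thread start; 0.4 to 1.3 at first. Turned backward it drops between -0.05 and -0.2. Friction about 0.03 N m; it stays where it is left.
- spare_lid_centre (a point): centre of the top face of the dark lid of the spare rotor, 144 mm across, 84 mm above the bench; its black knob is 34 mm across, its top 30 mm above this point. To be left alone. The two rotors may change places.
- red_rack: red tube rack, 72 x 204 x 28 mm high (tubes to 42 mm), origin at the centre of its underside, long side along its y; bystander, loose
- yellow_rack: yellow tube rack, 72 x 171 x 28 mm high (tubes to 42 mm), origin at the centre of its underside; bystander, loose
- green_rack: green rack with red-capped tubes, 100 x 70 x 74 mm high, origin under its centre; bystander, loose
- tip_box: white box with blue lid, 122 x 87 x 67 mm high, origin under its centre; bystander, loose
- reagent_jar: jar with blue cap, 56 mm across, 85 mm high, origin under its centre; bystander, loose
- waste_pot: white open pot, 100 mm across, 120 mm high, origin under its centre; bystander, loose
- pipette: blue and white pipette lying down, 240 mm long along its x, 24 mm thick, origin on the bench below its middle; bystander, loose

How it is judged (in metres and radians):
On the way, in this order (a step that is already met when the one before it is completed fails the run):
1. the screw has been turned backward past the thread start and has dropped (value of joint lidscrew_turn below -0.02 rad and value of joint lidscrew below -0.0025 m), for 0.1 s.
2. it has been turned forward about one turn and is in its thread (value of joint lidscrew_turn above 5 rad and value of joint lidscrew below -0.0094 m), for 0.1 s.
At the end, for the whole second after the job is handed in: The red-knobbed screw is started about one turn past the drop (turn joint between 5.0 and 7.2 rad, height between -9.4 and -13.8 mm), is still, and is held between the fingers (more than 1.5 N of contact) (all of step 2 and value of joint lidscrew_turn below 7.2 rad and value of joint lidscrew above -0.0138 m and velocity of joint lidscrew_turn between -0.15 and 0.15 rad/s and contact force between the fingers and lidscrew above 1.5 N); the arm keeps its last pose, push and grip.
It fails at once if the screw is turned backward far past the drop (more than 1.3 rad beyond the thread start) (value of joint lidscrew_turn below -1.3 rad).
It fails at once if the spare rotor is pushed (contact force between any of the arm, the fingers and spare_rotor above 2 N).
It fails at once if a bystander is moved more than 20 mm (distance of any of red_rack, yellow_rack, green_rack, tip_box, reagent_jar, waste_pot, pipette from where it was at the start of the episode above 0.02 m).
It also fails if it takes over 61 s, if anything falls off the work surface, if the arm or the gripper's body presses on something with over 40 N, if the wrist force passes 120 N, or if a joint passes its speed limit or range.

## Working session

There is one attempt and no reset: what is moved stays moved. The work goes in short steps, Python scripts to look and compute and a tool call to move; the robot and the scene stay as the last step left them, time stands still between calls to the robot, and variables do not carry over. Pictures are saved under pics/ and viewed, at most 10 in all, crops included, and the job is handed in when it is done.

Besides the shell and the picture viewer there is one more tool, called after "Request:" as a command line: name --argument value ..., lists and objects as JSON in quotes. play_rows: Moves the arm, as the interface text tells. Its arguments: {"type":"object","properties":{"commands":{"type":"array"},"jaw":{"type":"number"}},"required":["commands"]}

```bash
mkdir -p pics; cat > h.py <<'E'
from plant import bot
import numpy as np, cv2
def snap(n,f):
    c=bot.capture(n); cv2.imwrite(f,cv2.cvtColor(np.asarray(c["pixels"]),cv2.COLOR_RGB2BGR))
    np.save(f+'.npy',{k:c[k] for k in c if k!='pixels'},allow_pickle=True); return c
def ray(f,u,v,z):
    c=np.load(f+'.npy',allow_pickle=True).item()
    K=np.array([[c['fx'],0,c['cx']],[0,c['fy'],c['cy']],[0,0,1]],float)
    p=cv2.undistortPoints(np.array([[[u,v]]],float),K,np.array([c['k1'],0,0,0.]))[0,0]
    d=np.array(c['rotation']).reshape(3,3)@np.array([p[0],p[1],1]); e=np.array(c['eye'])
    return e+d*(z-e[2])/d[2]
E
python3 - <<'E'
from h import *
snap('top','pics/t0.png'); o=bot.get_obs(); print({k:np.round(o[k],3) for k in o})
E
```

```text
{'time': np.float64(0.05), 'joint_positions': array([ 1.117,  0.343,  1.525,  0.   ,  1.275, -0.146]), 'dq': array([-0.   , -0.001, -0.001, -0.003,  0.001,  0.   ]), 'tau': array([ 3.0000e-03, -4.3242e+01, -2.4499e+01,  7.2000e-02,  5.2000e-02,
       -0.0000e+00]), 'tool_pos': array([158.867, 499.999, 251.07 ]), 'tcp_rot': array([-3.14 , -0.   ,  2.834]), 'contact_force': array([0.252, 0.695, 0.076]), 'moment': array([ 0.002, -0.064,  0.005]), 'finger_force': np.float64(0.0), 'grip_width': np.float64(92.173)}
```

View pics/t0.png

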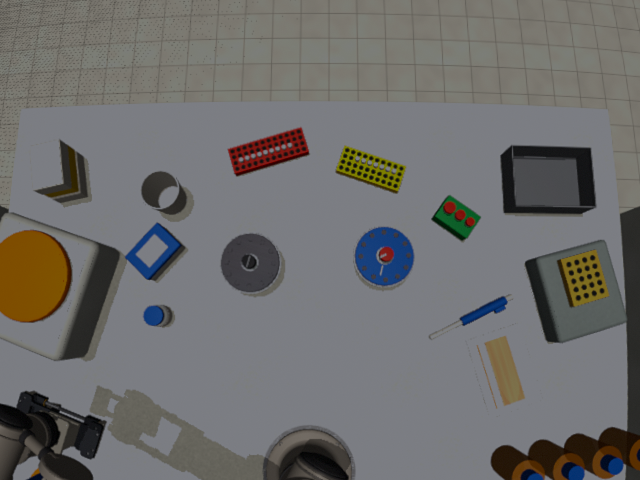

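The top view shows the blue lid at about (384,257), its red knob at about (386,254), and the dark spare rotor at (250,262). I'll enlarge the knob next.

```bash
python3 - <<'E'
from h import *
for u,v,z in [(386,254,125),(384,257,84),(250,262,114)]: print(ray('pics/t0.png',u,v,z).round(1))
im=cv2.imread('pics/t0.png')[217:297,344:424]; cv2.imwrite('pics/t0c.png',cv2.resize(im,(560,560),interpolation=cv2.INTER_CUBIC))
E
```

```text
Traceback (most recent call last):
  File "h.py", line 10, in ray
    d=np.array(c['rotation']).reshape(3,3)@np.array([p[0],p[1],1]); e=np.array(c['eye'])
      ~~~~~~~~~~~~~~~~~~~~~~~~~~~~~~~^^^^^
ValueError: cannot reshape array of size 3 into shape (3,3)
```

Rotation is presumably given as rpy.

```bash
sed -i "s/np.array(c\['rotation'\]).reshape(3,3)/R.from_euler('xyz',c['rotation']).as_matrix()/; 2a from scipy.spatial.transform import Rotation as R" h.py; python3 - <<'E'
from h import *
print(np.load('pics/t0.png.npy',allow_pickle=True))
for u,v,z in [(386,254,125),(384,257,84),(250,262,114),(320,480,0),(20,420,250)]: print(ray('pics/t0.png',u,v,z).round(1))
im=cv2.imread('pics/t0.png')[217:297,344:424]; cv2.imwrite('pics/t0c.png',cv2.resize(im,(560,560),interpolation=cv2.INTER_CUBIC))
E
```

```text
{'fx': 531.8861121059045, 'fy': 531.8861121059045, 'cx': 309.7443832826127, 'cy': 239.1854896473432, 'k1': -0.1605632698886227, 'eye': array([ 382.09470298,  -25.67311299, 1360.61250764]), 'rotation': array([-2.99440165,  0.01875499, -1.56199403])}
[ 531.1 -179.7  125. ]
[ 528.7 -179.9   84. ]
[511.3 140.2 114. ]
[-26.3 -29.5   0. ]
[141.7 628.9 250. ]
```

View pics/t0c.png

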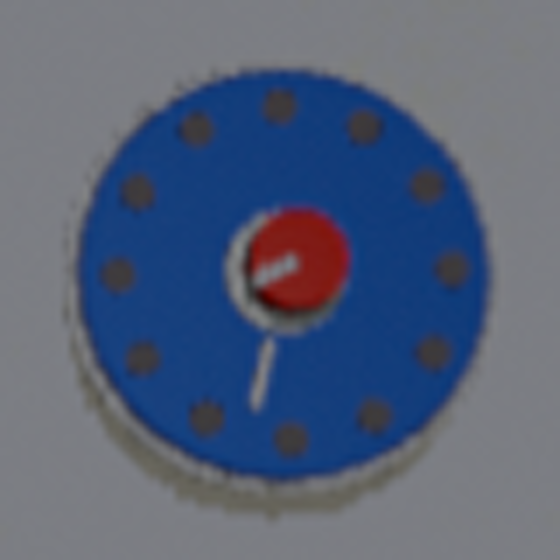

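The lid bar points about 11° left of image-down and the knob stripe about 66° left. That puts the stripe about 55° (0.96 rad) clockwise of the bar. Next I'll compute the tool-frame shift for the approach.

```bash
python3 - <<'E'
from h import *
o=bot.get_obs(); M=R.from_euler('xyz',[np.pi,0,2.834]).as_matrix(); print(M.T@(np.array([530.5,-180,215])-[159,500.3,251.7]))
E
```

```text
[-560.03485555 -535.89299359   36.7       ]
```

Request:
play_rows --commands '[{"x":-0.03,"y":-0.03,"z":0,"twist":0},{"x":-0.065,"y":-0.062,"z":0,"twist":0},{"x":-0.1,"y":-0.095,"z":0,"twist":0},{"x":-0.135,"y":-0.13,"z":0,"twist":0},{"x":-0.17,"y":-0.163,"z":0,"twist":0},{"x":-0.205,"y":-0.196,"z":0,"twist":0},{"x":-0.24,"y":-0.23,"z":0,"twist":0},{"x":-0.27,"y":-0.26,"z":0,"twist":0}]' --jaw 0

```text
time: 0.85
tool_pos: [338.0, 168.7, 251.6]
tcp_rot: [-3.141, -0.0, 2.833]
contact_force: [1.0, -0.7, 0.1]
grip_width: 91.7
finger_force: 0.0
```

Request:
play_rows --commands '[{"x":-0.035,"y":-0.033,"z":0,"twist":0},{"x":-0.07,"y":-0.067,"z":0,"twist":0},{"x":-0.105,"y":-0.1,"z":0,"twist":0},{"x":-0.14,"y":-0.133,"z":0,"twist":0},{"x":-0.175,"y":-0.167,"z":0,"twist":0},{"x":-0.21,"y":-0.2,"z":0,"twist":0},{"x":-0.245,"y":-0.235,"z":0.01,"twist":0},{"x":-0.275,"y":-0.265,"z":0.02,"twist":0}]'

```text
time: 1.65
tool_pos: [520.0, -167.5, 231.1]
tcp_rot: [3.142, 0.0, 2.833]
contact_force: [0.2, -1.0, 0.5]
grip_width: 91.7
finger_force: 0.0
```

Request:
play_rows --commands '[{"x":-0.015,"y":-0.011,"z":0.016,"twist":0},{"x":-0.015,"y":-0.011,"z":0.016,"twist":0},{"x":-0.015,"y":-0.011,"z":0.016,"twist":0},{"x":-0.015,"y":-0.011,"z":0.016,"twist":0},{"x":-0.015,"y":-0.011,"z":0.016,"twist":0},{"x":-0.015,"y":-0.011,"z":0.016,"twist":0},{"x":-0.015,"y":-0.011,"z":0.016,"twist":0},{"x":-0.015,"y":-0.011,"z":0.016,"twist":0}]'

```text
time: 2.45
tool_pos: [530.3, -179.8, 216.1]
tcp_rot: [3.142, 0.001, 2.834]
contact_force: [-0.4, -0.5, 0.6]
grip_width: 91.5
finger_force: 0.0
```

```bash
python3 - <<'E'
from h import *
c=snap('wrist','pics/w1.png'); o=bot.get_obs(); print({k:np.round(o[k],3) for k in o}); print(c['eye'],c['rotation'],c['fx'])
E
```

```text
{'time': np.float64(2.5), 'joint_positions': array([-0.464,  0.435,  1.482,  0.   ,  1.223, -1.727]), 'dq': array([-0.003,  0.005, -0.002, -0.001, -0.   ,  0.   ]), 'tau': array([ 6.9000e-02, -4.7421e+01, -2.3836e+01, -4.3000e-02,  7.7000e-02,
        1.0000e-03]), 'tool_pos': array([ 530.346, -179.959,  215.94 ]), 'tcp_rot': array([3.142, 0.   , 2.834]), 'contact_force': array([ 0.467,  0.164, -0.817]), 'moment': array([ 0.02 ,  0.055, -0.057]), 'finger_force': np.float64(0.0), 'grip_width': np.float64(91.81)}
[ 454.85082469 -155.67998399  349.15681626] [ 2.84445284e+00 -4.08319107e-04  1.26277621e+00] 347.1384272153924
```

View pics/w1.png

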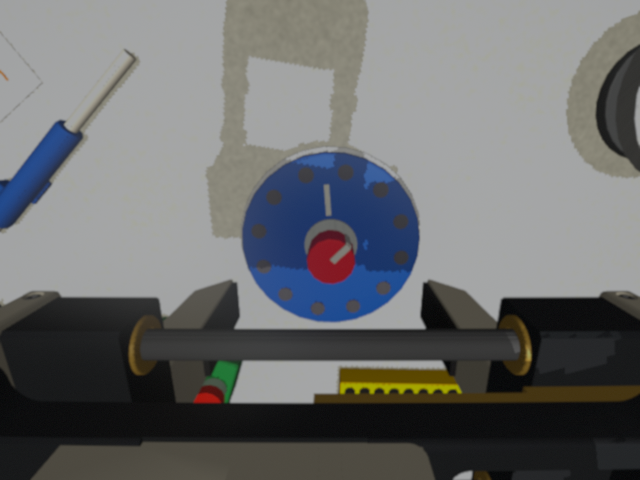

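The wrist view shows the knob top centred at (331,256), with the stripe pointing up and right to (350,246) and the lid bar at (327,200). That again gives about 55°.

```bash
python3 - <<'E'
from h import *
im=cv2.imread('pics/w1.png').astype(int); b,g,r=im[...,0],im[...,1],im[...,2]
m=((r>130)&(g<70)&(b<70)); m[:,:280]=0;m[:,380:]=0;m[320:]=0
v,u=np.nonzero(m);print(u.min(),u.max(),v.min(),v.max())
for uv in [(331,254),(331,257)]: print(ray('pics/w1.png',*uv,125))
print(ray('pics/w1.png',331,237,84))  # lid centre
M=R.from_euler('xyz',[np.pi,0,2.834]).as_matrix()
for p in [ray('pics/w1.png',331,256,125)]: print(M.T@(p-[530.35,-180,216]))
E
```

```text
309 352 240 281
[ 529.9467616 -178.4683121  125.       ]
[ 532.02228354 -179.12591368  125.        ]
[ 530.0155827  -178.30627606   84.        ]
[-0.6021097   1.33881634 91.        ]
```

Knob axis is at about (530.5, -179). I'll descend to TCP z=120 with a 20° forward pre-twist, then grip.

Request:
play_rows --commands '[{"x":0,"y":0.001,"z":0.015,"twist":5},{"x":0,"y":0.001,"z":0.03,"twist":10},{"x":0,"y":0.001,"z":0.045,"twist":15},{"x":0,"y":0.001,"z":0.06,"twist":20},{"x":0,"y":0.001,"z":0.075,"twist":20},{"x":0,"y":0.001,"z":0.088,"twist":20},{"x":0,"y":0.001,"z":0.096,"twist":20},{"x":0,"y":0.001,"z":0.096,"twist":20}]'

```text
time: 3.3
tool_pos: [530.1, -178.9, 118.7]
tcp_rot: [-3.141, -0.002, 2.485]
contact_force: [-0.4, 0.4, -0.1]
grip_width: 92.0
finger_force: 0.0
```

Request:
play_rows --commands '[{"x":0,"y":0,"z":0,"twist":0},{"x":0,"y":0,"z":0,"twist":0},{"x":0,"y":0,"z":0,"twist":0},{"x":0,"y":0,"z":0,"twist":0},{"x":0,"y":0,"z":0,"twist":0},{"x":0,"y":0,"z":0,"twist":0},{"x":0,"y":0,"z":0,"twist":0},{"x":0,"y":0,"z":0,"twist":0}]' --jaw 1

```text
time: 4.1
tool_pos: [531.6, -178.0, 119.8]
tcp_rot: [3.138, 0.0, 2.484]
contact_force: [0.7, 1.3, 0.3]
grip_width: 33.5
finger_force: 30.0
```

Request:
play_rows --commands '[{"x":0,"y":0,"z":-0.0001,"twist":-6},{"x":0,"y":0,"z":-0.0002,"twist":-12},{"x":0,"y":0,"z":-0.0003,"twist":-18},{"x":0,"y":0,"z":-0.0004,"twist":-24},{"x":0,"y":0,"z":-0.0005,"twist":-30},{"x":0,"y":0,"z":-0.0006,"twist":-36},{"x":0,"y":0,"z":-0.0007,"twist":-42},{"x":0,"y":0,"z":-0.0008,"twist":-45}]'

```text
time: 4.9
tool_pos: [530.7, -181.2, 120.7]
tcp_rot: [-3.138, 0.0, -3.01]
contact_force: [-1.5, -7.9, -0.9]
grip_width: 33.0
finger_force: 30.0
```

```bash
python3 - <<'E'
from h import *
snap('wrist','pics/w2.png'); o=bot.get_obs(); print({k:np.round(o[k],3) for k in o if k!='tau'})
E
```

```text
{'time': np.float64(4.95), 'joint_positions': array([-0.464,  0.54 ,  1.599, -0.003,  1.001, -2.167]), 'dq': array([-0.001,  0.002,  0.002,  0.002,  0.001,  0.103]), 'tool_pos': array([ 530.71 , -181.171,  120.746]), 'tcp_rot': array([-3.138,  0.   , -3.008]), 'contact_force': array([-0.483, -7.619, -1.109]), 'moment': array([-1.22 ,  0.188, -0.013]), 'finger_force': np.float64(30.0), 'grip_width': np.float64(33.269)}
```

View pics/w2.png

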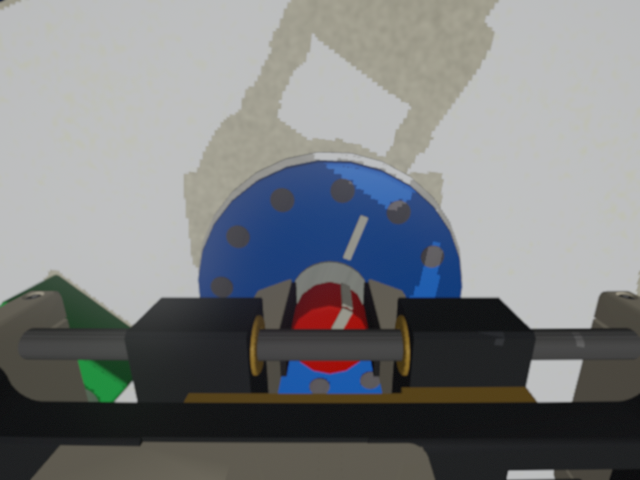

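The stripe meets the knob edge near (349,305) and the bar runs from (348,258) to (364,217), so about 10° remain. I'll go on slowly with a light downward push.

Request:
play_rows --commands '[{"x":0,"y":0,"z":0.0005,"twist":-2},{"x":0,"y":0,"z":0.001,"twist":-4},{"x":0,"y":0,"z":0.001,"twist":-6},{"x":0,"y":0,"z":0.001,"twist":-8},{"x":0,"y":0,"z":0.001,"twist":-10},{"x":0,"y":0,"z":0.001,"twist":-12},{"x":0,"y":0,"z":0.001,"twist":-13},{"x":0,"y":0,"z":0.001,"twist":-13}]'

```text
time: 5.75
tool_pos: [531.0, -182.1, 120.0]
tcp_rot: [-3.137, -0.0, -2.786]
contact_force: [-1.0, -12.4, -0.9]
grip_width: 33.5
finger_force: 30.0
```

Request:
play_rows --commands '[{"x":0,"y":0,"z":0.0005,"twist":-1},{"x":0,"y":0,"z":0.001,"twist":-2},{"x":0,"y":0,"z":0.001,"twist":-3},{"x":0,"y":0,"z":0.001,"twist":-4},{"x":0,"y":0,"z":0.001,"twist":-5},{"x":0,"y":0,"z":0.001,"twist":-6},{"x":0,"y":0,"z":0.001,"twist":-6},{"x":0,"y":0,"z":0.001,"twist":-6}]'

```text
time: 6.55
tool_pos: [531.2, -182.6, 119.1]
tcp_rot: [-3.136, -0.001, -2.682]
contact_force: [-1.5, -13.1, -0.7]
grip_width: 33.5
finger_force: 30.0
```

```bash
python3 - <<'E'
from h import *
snap('wrist','pics/w3.png'); o=bot.get_obs(); print({k:np.round(o[k],3) for k in o if k!='tau'})
im=cv2.imread('pics/w3.png')[180:420,200:500]; cv2.imwrite('pics/w3c.png',cv2.resize(im,(750,600),interpolation=cv2.INTER_CUBIC))
E
```

```text
{'time': np.float64(6.6), 'joint_positions': array([-0.465,  0.542,  1.6  , -0.005,  0.995, -2.493]), 'dq': array([ 0.001,  0.001, -0.001,  0.   , -0.001, -0.001]), 'tool_pos': array([ 531.138, -182.541,  119.113]), 'tcp_rot': array([-3.136e+00, -1.000e-03, -2.682e+00]), 'contact_force': array([ -1.957, -13.216,  -0.72 ]), 'moment': array([-1.934,  0.23 , -0.043]), 'finger_force': np.float64(30.0), 'grip_width': np.float64(33.354)}
```

View pics/w3c.png

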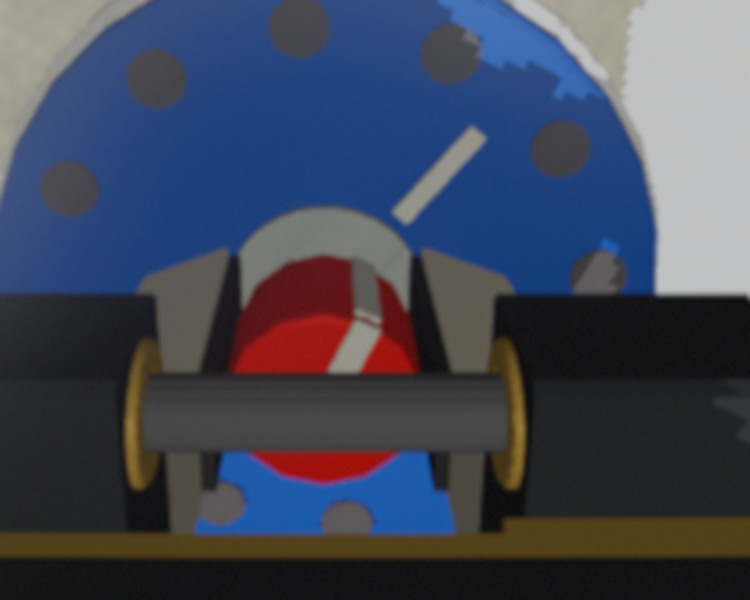

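The bar is about 43° right of up and the stripe about 30°, so the stripe has just passed the bar (turn about -0.17). The tool went down 1.6 mm with no reaction force, so the screw seems free to drop. I'll follow it down.

Request:
play_rows --commands '[{"x":0,"y":0,"z":0.001,"twist":0},{"x":0,"y":0,"z":0.002,"twist":0},{"x":0,"y":0,"z":0.003,"twist":0},{"x":0,"y":0,"z":0.004,"twist":0},{"x":0,"y":0,"z":0.005,"twist":0},{"x":0,"y":0,"z":0.005,"twist":0},{"x":0,"y":0,"z":0.005,"twist":0},{"x":0,"y":0,"z":0.005,"twist":0}]'

```text
time: 7.4
tool_pos: [531.1, -182.5, 114.4]
tcp_rot: [-3.136, -0.001, -2.682]
contact_force: [-1.7, -13.7, 1.8]
grip_width: 33.5
finger_force: 30.0
```

It went down 5 mm at only 1.8 N, so it has dropped. From the lateral drift I'll estimate the knob axis while I release, raise 5 mm and turn back to the regrip angle.

Request:
play_rows --commands '[{"x":0,"y":0,"z":0,"twist":0},{"x":0,"y":0,"z":0,"twist":0},{"x":0,"y":0,"z":0,"twist":0},{"x":0,"y":0,"z":0,"twist":0},{"x":0,"y":0,"z":0,"twist":0},{"x":0,"y":0,"z":-0.002,"twist":0},{"x":0,"y":0,"z":-0.004,"twist":0},{"x":0,"y":0,"z":-0.0055,"twist":0}]' --jaw 0

```text
time: 8.2
tool_pos: [530.8, -179.1, 119.3]
tcp_rot: [-3.141, 0.0, -2.681]
contact_force: [0.0, -0.3, 0.2]
grip_width: 90.9
finger_force: 0.0
```

Request:
play_rows --commands '[{"x":0,"y":0,"z":0,"twist":-6},{"x":0,"y":0,"z":0,"twist":-12},{"x":0,"y":0,"z":0,"twist":-18},{"x":0,"y":0,"z":0,"twist":-24},{"x":0,"y":0,"z":0,"twist":-29},{"x":0,"y":0,"z":0,"twist":-30},{"x":0,"y":0,"z":0,"twist":-30},{"x":0,"y":0,"z":0,"twist":-30}]'

```text
time: 9.0
tool_pos: [530.6, -179.1, 119.0]
tcp_rot: [-3.142, 0.0, -2.16]
contact_force: [1.3, 0.4, 0.6]
grip_width: 91.8
finger_force: 0.0
```

```bash
python3 - <<'E'
from h import *
snap('wrist','pics/w4.png'); o=bot.get_obs(); print({k:np.round(o[k],3) for k in o if k!='tau'})
A=[];B=[]
for x,y,w in [(531.6,-178,2.484),(530.7,-181.2,-3.01),(531,-182.1,-2.786),(531.15,-182.5,-2.682)]:
    c,s=np.cos(w),np.sin(w); A+=[[1,0,-c,-s],[0,1,-s,c]];B+=[x,y]
print(np.linalg.lstsq(np.array(A),np.array(B),rcond=None))
im=cv2.imread('pics/w4.png')[180:420,200:500]; cv2.imwrite('pics/w4c.png',cv2.resize(im,(750,600),interpolation=cv2.INTER_CUBIC))
E
```

```text
{'time': np.float64(9.05), 'joint_positions': array([-0.462,  0.541,  1.602,  0.   ,  0.999, -3.016]), 'dq': array([ 0.   ,  0.001, -0.   , -0.001, -0.   , -0.007]), 'tool_pos': array([ 530.655, -179.152,  119.055]), 'tcp_rot': array([-3.142,  0.   , -2.159]), 'contact_force': array([-0.677, -0.184, -0.557]), 'moment': array([0.122, 0.09 , 0.035]), 'finger_force': np.float64(0.0), 'grip_width': np.float64(92.038)}
(array([ 5.34978055e+02, -1.80609567e+02, -4.27615703e+00,  7.94392639e-03]), array([0.00317535]), np.int32(4), array([2.76222805, 2.76222805, 0.60835533, 0.60835533]))
```

View pics/w4c.png

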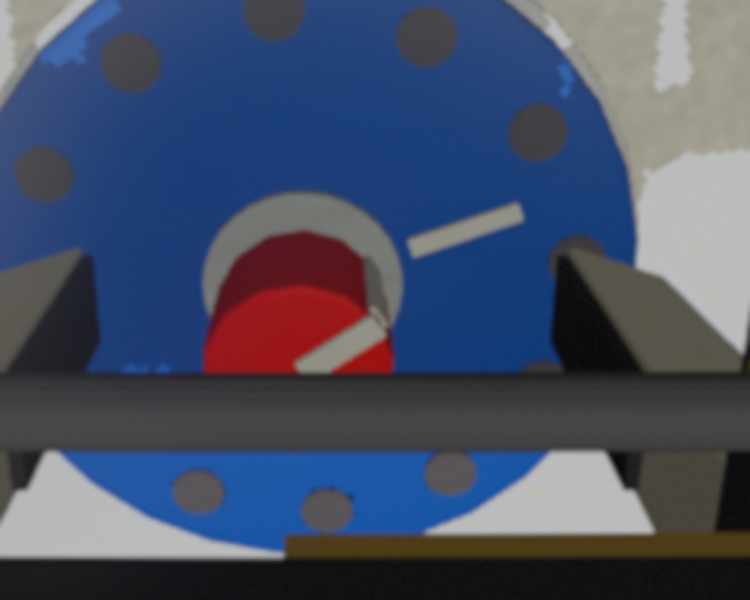

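The axis fit gives (535.0, -180.6) with a tiny residual. The picture agrees: the knob is centred at x≈300 against a finger midpoint of x≈325, which is about 4.5 mm. The stripe is just past the bar (60° against 73°). I'll check the knob height from its top rim at crop (303,287) and underside rim at (303,232).

```bash
python3 - <<'E'
from h import *
from scipy.optimize import brentq
a=np.array([535,-180.6])
for f,top,bot_ in [('pics/w3.png',(200+322/2.5,180+316/2.5),(200+322/2.5,180+256/2.5)),('pics/w4.png',(321.2,294.8),(321.2,272.8))]:
  for uv in (top,bot_):
    g=lambda z: np.linalg.norm(ray(f,*uv,z)[:2]-a)-17
    zs=np.arange(80,140,1.); print(f,[round(float(brentq(g,z,z+1)),1) for z in zs if g(z)*g(z+1)<0])
E
```

```text
pics/w3.png [126.3]
pics/w3.png [102.6]
pics/w4.png [122.1]
pics/w4.png [98.4]
```

The knob came down by about 4 to 5 mm, which confirms the drop. Recentring and regripping.

Request:
play_rows --commands '[{"x":-0.0012,"y":-0.0045,"z":0,"twist":0},{"x":-0.0012,"y":-0.0045,"z":0,"twist":0},{"x":-0.0012,"y":-0.0045,"z":0,"twist":0},{"x":-0.0012,"y":-0.0045,"z":0,"twist":0},{"x":-0.0012,"y":-0.0045,"z":0,"twist":0},{"x":-0.0012,"y":-0.0045,"z":0,"twist":0},{"x":-0.0012,"y":-0.0045,"z":0,"twist":0},{"x":-0.0012,"y":-0.0045,"z":0,"twist":0}]'

```text
time: 9.85
tool_pos: [535.0, -180.6, 119.0]
tcp_rot: [3.142, 0.0, -2.158]
contact_force: [1.0, 1.0, -0.6]
grip_width: 92.1
finger_force: 0.0
```

Request:
play_rows --commands '[{"x":0,"y":0,"z":0,"twist":0},{"x":0,"y":0,"z":0,"twist":0},{"x":0,"y":0,"z":0,"twist":0},{"x":0,"y":0,"z":0,"twist":0},{"x":0,"y":0,"z":0,"twist":0},{"x":0,"y":0,"z":0,"twist":0},{"x":0,"y":0,"z":0,"twist":0},{"x":0,"y":0,"z":0,"twist":0}]' --jaw 1

```text
time: 10.65
tool_pos: [535.2, -180.8, 119.1]
tcp_rot: [-3.141, 0.0, -2.158]
contact_force: [-1.3, 0.3, 0.8]
grip_width: 33.2
finger_force: 30.0
```

Request:
play_rows --commands '[{"x":0,"y":0,"z":0.0003,"twist":6},{"x":0,"y":0,"z":0.0005,"twist":12},{"x":0,"y":0,"z":0.0006,"twist":18},{"x":0,"y":0,"z":0.0007,"twist":24},{"x":0,"y":0,"z":0.0008,"twist":30},{"x":0,"y":0,"z":0.0009,"twist":36},{"x":0,"y":0,"z":0.001,"twist":42},{"x":0,"y":0,"z":0.0011,"twist":48}]'

```text
time: 11.45
tool_pos: [535.2, -180.7, 118.1]
tcp_rot: [-3.141, 0.0, -3.0]
contact_force: [0.5, -0.2, 0.9]
grip_width: 33.5
finger_force: 30.0
```

Request:
play_rows --commands '[{"x":0,"y":0,"z":0.0001,"twist":6},{"x":0,"y":0,"z":0.0002,"twist":12},{"x":0,"y":0,"z":0.0003,"twist":18},{"x":0,"y":0,"z":0.0004,"twist":24},{"x":0,"y":0,"z":0.0005,"twist":30},{"x":0,"y":0,"z":0.0006,"twist":36},{"x":0,"y":0,"z":0.0007,"twist":42},{"x":0,"y":0,"z":0.0008,"twist":48}]'

```text
time: 12.25
tool_pos: [535.3, -180.7, 117.3]
tcp_rot: [3.141, 0.001, 2.446]
contact_force: [0.0, -0.4, -0.1]
grip_width: 33.4
finger_force: 30.0
```

Lateral and vertical forces are both near zero, so I'll continue.

Request:
play_rows --commands '[{"x":0,"y":0,"z":0.0001,"twist":6},{"x":0,"y":0,"z":0.0002,"twist":12},{"x":0,"y":0,"z":0.0003,"twist":18},{"x":0,"y":0,"z":0.0004,"twist":24},{"x":0,"y":0,"z":0.0005,"twist":30},{"x":0,"y":0,"z":0.0006,"twist":36},{"x":0,"y":0,"z":0.0007,"twist":42},{"x":0,"y":0,"z":0.0008,"twist":48}]'

```text
time: 13.05
tool_pos: [535.3, -180.7, 116.5]
tcp_rot: [3.141, 0.0, 1.608]
contact_force: [-0.0, 0.2, -0.2]
grip_width: 33.4
finger_force: 30.0
```

Request:
play_rows --commands '[{"x":0,"y":0,"z":0.0001,"twist":6},{"x":0,"y":0,"z":0.0002,"twist":12},{"x":0,"y":0,"z":0.0003,"twist":18},{"x":0,"y":0,"z":0.0004,"twist":24},{"x":0,"y":0,"z":0.0005,"twist":30},{"x":0,"y":0,"z":0.0006,"twist":36},{"x":0,"y":0,"z":0.0007,"twist":42},{"x":0,"y":0,"z":0.0008,"twist":48}]'

```text
time: 13.85
tool_pos: [535.4, -180.7, 115.7]
tcp_rot: [3.141, -0.0, 0.77]
contact_force: [1.1, -0.0, 0.9]
grip_width: 33.5
finger_force: 30.0
```

Request:
play_rows --commands '[{"x":0,"y":0,"z":0.0001,"twist":6},{"x":0,"y":0,"z":0.0002,"twist":12},{"x":0,"y":0,"z":0.0003,"twist":18},{"x":0,"y":0,"z":0.0004,"twist":24},{"x":0,"y":0,"z":0.0005,"twist":30},{"x":0,"y":0,"z":0.0006,"twist":36},{"x":0,"y":0,"z":0.0007,"twist":42},{"x":0,"y":0,"z":0.0008,"twist":48}]'

```text
time: 14.65
tool_pos: [535.4, -180.8, 114.9]
tcp_rot: [3.141, -0.001, -0.068]
contact_force: [0.4, 0.5, 0.5]
grip_width: 33.3
finger_force: 30.0
```

Request:
play_rows --commands '[{"x":0,"y":0,"z":0.0001,"twist":6},{"x":0,"y":0,"z":0.0002,"twist":12},{"x":0,"y":0,"z":0.0003,"twist":18},{"x":0,"y":0,"z":0.0004,"twist":24},{"x":0,"y":0,"z":0.0005,"twist":30},{"x":0,"y":0,"z":0.0006,"twist":36},{"x":0,"y":0,"z":0.0007,"twist":42},{"x":0,"y":0,"z":0.0008,"twist":48}]'

```text
time: 15.45
tool_pos: [535.3, -180.8, 114.1]
tcp_rot: [-3.141, -0.001, -0.905]
contact_force: [0.4, -0.6, 0.8]
grip_width: 33.2
finger_force: 30.0
```

Request:
play_rows --commands '[{"x":0,"y":0,"z":0.0001,"twist":8},{"x":0,"y":0,"z":0.0003,"twist":16},{"x":0,"y":0,"z":0.0004,"twist":24},{"x":0,"y":0,"z":0.0005,"twist":32},{"x":0,"y":0,"z":0.0006,"twist":39},{"x":0,"y":0,"z":0.0007,"twist":46},{"x":0,"y":0,"z":0.0008,"twist":51},{"x":0,"y":0,"z":0.0009,"twist":52}]'

```text
time: 16.25
tool_pos: [535.2, -180.8, 113.2]
tcp_rot: [-3.141, -0.0, -1.81]
contact_force: [0.3, 0.0, -0.3]
grip_width: 32.9
finger_force: 30.0
```

Request:
play_rows --commands '[{"x":0,"y":0,"z":0,"twist":0},{"x":0,"y":0,"z":0,"twist":0},{"x":0,"y":0,"z":0,"twist":0},{"x":0,"y":0,"z":0,"twist":0},{"x":0,"y":0,"z":0,"twist":0},{"x":0,"y":0,"z":0,"twist":0},{"x":0,"y":0,"z":0,"twist":0},{"x":0,"y":0,"z":0,"twist":0}]'

```text
time: 17.05
tool_pos: [535.2, -180.8, 113.1]
tcp_rot: [-3.141, -0.0, -1.809]
contact_force: [1.7, -0.6, 1.9]
grip_width: 33.5
finger_force: 30.0
```

```bash
python3 - <<'E'
from h import *
snap('wrist','pics/w5.png'); o=bot.get_obs(); print({k:np.round(o[k],3) for k in o if k!='tau'})
im=cv2.imread('pics/w5.png')[180:420,200:500]; cv2.imwrite('pics/w5c.png',cv2.resize(im,(750,600),interpolation=cv2.INTER_CUBIC))
E
```

```text
{'time': np.float64(17.1), 'joint_positions': array([-0.461,  0.556,  1.593,  0.   ,  0.991,  2.918]), 'dq': array([-0.001,  0.   ,  0.001,  0.001,  0.001,  0.   ]), 'tool_pos': array([ 535.252, -180.763,  113.09 ]), 'tcp_rot': array([-3.141, -0.   , -1.809]), 'contact_force': array([ 1.33 , -0.913,  1.205]), 'moment': array([-0.14 , -0.107, -0.012]), 'finger_force': np.float64(30.0), 'grip_width': np.float64(33.372)}
```

View pics/w5c.png

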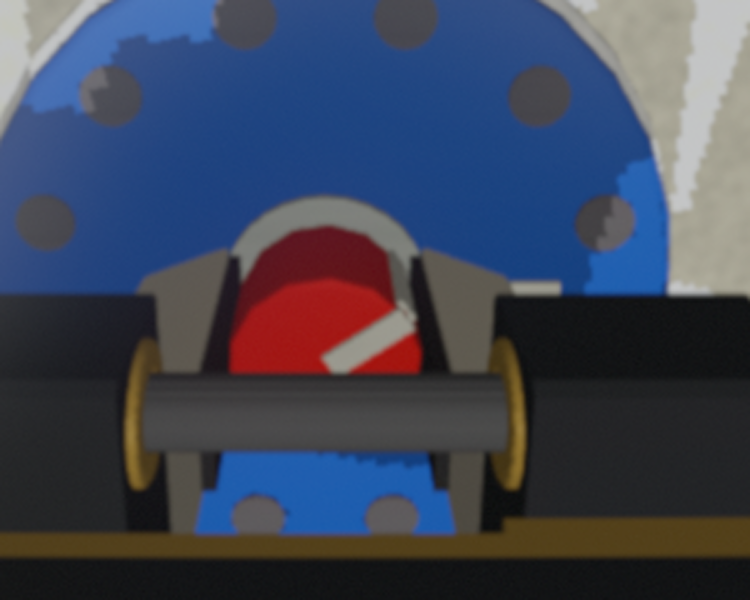

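The stripe is still about 60° right of up in the tool view, the same as at the regrip. So nothing slipped, and the knob turned the full 340° (turn about 5.75) and came down 6 mm. It is gripped at 30 N. Handing in.

```bash
python3 - <<'E'
from h import *
print(bot.close_job())
E
```

```text
the job is handed in; nothing more can be done
None
```

I turned the screw back until it dropped off the thread start, then forward about 340° with no sign of slipping, to an estimated turn of 5.75 rad and height of −11.5 mm; the job is handed in with the knob still gripped at 30 N, but no verdict was shown.

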